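# Nudge a hold-down frame onto its locating pins and latch it

### The job

The flat aluminium frame lies askew on top of the pins of the soldering fixture. Without gripping or lifting it, nudge it sideways with the fingertips until its holes drop over the two locating pins and it lies flat on the fixture; then push the swing latch by its knob all the way round over the frame. Leave the flux bottle, the screwdriver and the servo alone.

Things in the scene. Friction and masses are not known exactly. Their poses are not given: they have to be found in the camera images.
- fixture: Fixed grey base 130 mm (x) by 215 mm (y from -120 to +95), 12 mm thick, green board let in flush. Origin: underside, under the middle of the seated frame, which has its x, y and yaw. Four posts, tops 18 mm above the bench: the two pins, and two dark screw heads, 8.5 mm thick, at (x, y) = (-30, 50) and (30, -50) mm. Latch pivot post, 18 mm thick, at (0, -100) mm. Yaw within 0.4 rad.
- frame: Loose aluminium plate 110 mm (x) by 150 mm (y), 8 mm thick, 0.3 to 0.45 kg, 44 mm square window in the middle, 11 mm holes for the pins, 15 mm holes for the screw heads. Origin: centre of the underside. It starts level on the four posts (18 mm above the bench), 10 to 18 mm off to the fixture's +y, up to 12 mm off in x, turned up to 0.08 rad; seated it lies 12 mm above the bench. Slides easily.
- pin_left (a point): Top centre of a steel locating pin, 8 mm thick tapering to 5 mm in its top 2 mm, 6 mm high above the fixture's top, at (30, 50) mm of the fixture.
- pin_right (a point): Top centre of the other locating pin, the same, at (-30, -50) mm of the fixture.
- hole_left (a point): Centre, on the underside, of the frame's 11 mm locating hole at (30, 50) mm of the frame; belongs over pin_left.
- hole_right (a point): Centre, on the underside, of the frame's 11 mm locating hole at (-30, -50) mm of the frame; belongs over pin_right.
- latch (a joint): Swing latch about the upright pivot at (0, -100) mm of the fixture, rad: 0 open, arm along the fixture's +x; 1.571 (stop) closed, arm along its +y over the frame. Closes anticlockwise seen from above; starts at 0 to 0.2; stays where left; needs under 1 N at the knob. Arm 14 mm wide, 61 mm long, from 22 to 27 mm above the bench: it passes over the frame (top at 20 mm) only when that is seated.
- latch_knob (a point): Middle of the upright black knob near the end of the latch arm, 12 mm thick, from 27 to 47 mm above the bench, 54 mm from the pivot.
- flux_bottle: Small white bottle, 30 mm wide, 62 mm tall, standing loose beyond the fixture; bystander. Origin: centre of its underside.
- screwdriver: Yellow-handled screwdriver, 165 mm long, lying loose to the right of the fixture; bystander. Origin: centre of its underside.
- servo: Small black servo motor, 46x54x20 mm, lying loose to the left, near the robot; bystander. Origin: centre of its underside.

How it is judged (in metres and radians):
On the way, in this order (a step that is already met when the one before it is completed fails the run):
1. the frame has dropped over both locating pins and lies flat on the fixture, the latch still open (horizontal distance between hole_left and pin_left below 0.003 m and horizontal distance between hole_right and pin_right below 0.003 m and z of frame in the frame of fixture below 0.0135 m and angle between frame's own z axis and vertical below 0.03 rad and value of joint latch below 0.6 rad), for 0.2 s.
2. the latch is swung fully over the frame (value of joint latch above 1.4 rad), for 0.2 s.
At the end, for the whole second after the job is handed in: The frame lies flat on the fixture (underside within 1.5 mm of its top, tilt under 0.03 rad) and at rest, both locating holes within 3 mm of their pins, and the latch stands at over 1.4 rad, over the frame (horizontal distance between hole_left and pin_left below 0.003 m and horizontal distance between hole_right and pin_right below 0.003 m and z of frame in the frame of fixture below 0.0135 m and angle between frame's own z axis and vertical below 0.03 rad and value of joint latch above 1.4 rad and linear speed of frame below 0.01 m/s); the robot touches nothing.
It fails at once if the frame is lifted (its underside over 7 mm above the tops of the pins) (z of frame in the frame of fixture above 0.025 m).
It fails at once if the frame is tipped by more than 0.25 rad (angle between frame's own z axis and vertical above 0.25 rad).
It fails at once if the flux bottle is moved by more than 15 mm (distance of flux_bottle from where it was at the start of the episode above 0.015 m).
It fails at once if the screwdriver is moved by more than 15 mm (distance of screwdriver from where it was at the start of the episode above 0.015 m).
It fails at once if the servo is moved by more than 15 mm (distance of servo from where it was at the start of the episode above 0.015 m).
It also fails if it takes over 64 s, if anything falls off the work surface, if the arm or the gripper's body presses on something with over 40 N, if the wrist force passes 120 N, or if a joint passes its speed limit or range.

### The arm

A 6-joint arm with a two-finger parallel gripper is mounted at the origin on a cart in front of the work surface, level with it; the furniture and walls round the work are solid. World frame = base frame: x ahead of the robot, y to its left, z up, the work surface at z = 0. Lengths are in mm, angles in rad, forces in N, time in s.
With the tool pointing down it reaches from about 250 to 775 mm from the base axis. Payload 4 kg.
Tool frame: the origin (TCP) lies on the front face of the gripper's body, between the roots of the fingers; the fingertips stand 97 mm ahead of it and the grasp point (between the pads) lies 78 mm ahead of it; z points along the fingers, y is the line along which they close (so a half turn about z gives the same grasp; the last joint's range is limited). The gripper opens to 94 mm and grips with 3 to 60 N. Pads are 16 mm wide; open, the fingers measure 119 mm over their backs; the gripper's body (75 mm by 177 mm) begins 78 mm behind the grasp point.
Start: joints at [-1.204, 0.087, 1.371, -0, 1.684, -0.103], TCP at [248.987, -490.424, 302.706] pointing down, gripper open.
Joint ranges: [-3.1, 3.1], [-0.76, 2.03], [0.27, 2.55], [-1.08, 4.22], [0.17, 2.65], [-2.57, 2.57]. Speed limits (rad/s): [2.79, 2.79, 3.14, 3.14, 3.14, 3.14].

### API

Orientations are given as a unit quaternion [x, y, z, w].
In Python, from plant import * gives the robot as it stands.
- The arm moves only by the tool apply_moves, never from a script. Its argument "increments" is a list of rows, each a list of 7 numbers: the shift along the tool's x, y, z in cm, then the turn, a rotation vector about the tool's x, y, z in rad, then the finger opening in cm, from 0 to 9.4. In form: [[tx, ty, tz, rx, ry, rz, gripper], ...]. A call has 1 to 20 rows; each row shifts and turns the commanded pose from where the row before left it, along the tool's axes as they then stand; what a row does not reach is not made up. A row lasts 1/12 s, in which the tool goes at most 41.7 mm and 7.16 degrees, less where a joint would pass 70% of its speed; a pose out of reach is approached as far as the arm can. A call with a gripper value outside its range is refused whole. The fingers move at their own pace and stop on an object; "squeeze" is the grip in N (left out, the last holds). Time passes only in rows, so rows that do not move let the fingers close. It gives the time, the measured TCP pose, the force, the opening and the grip force at its end, in the units of the state.
- get_obs(): the state, without advancing time (a new reading comes with each control period).
- grab_frame(name): name is "scene" or "top"; returns the picture (480x640x3 uint8, red, green, blue); there is no depth.
- camera_info(name): a dict with "camera_matrix" (3x3 intrinsics, pixels), "origin" and "attitude" of the camera in the world. Camera axes: x right, y down, z forward; pixel columns grow to the right and rows downward; lengths in mm; the calibration is good to about 2 mm. A picture is of the moment at which its call begins. camera_info takes no time and is no camera call.
- close_job(): hands the job in; it is judged then, once.
Trained networks look in the newest picture that a camera, given by its name, has taken for a name from the list of things; names that differ only in an ending like _2 or _b are one class to them, and where a whole thing is asked for, a point or a joint stands for the part that bears it (a point fixed in the world has none). Each returns a list of dicts, best first, with "confidence" (0 to 1); they miss things now and then, are a little off and sometimes report something else, mostly with a low value. They report only what shows in the picture. A call takes as long as a camera call.
- boxes_of(camera, label): "position" ([x, y, z] in mm, in world coordinates, good to about 4 mm: the middle of the surface that is visible of it).
- silhouettes(camera, label): "region" (480x640 bool, what is visible of it).
The state is a dict: "clock": time; "joint_positions": joint angles; "qvel": joint speeds; "joint_torque": joint torques, N m; "position": TCP position; "eef_rot": TCP orientation; "ft_force": force on the tool from outside, world axes, zero at the start; "moment": the same for the moment, N m; "grip_width": opening from 0.0 (shut) to 1.0 (fully open); "gripper_force": force on a finger pad.
Only numpy, scipy, OpenCV 4.12 (cv2) and the standard library are available. Lean on these libraries where they do the work, as an engineer would, in place of code of your own. Each camera call takes 0.05 s, during which the arm holds its last target. There are 200 camera calls.

## Working session

There is one attempt and no reset: what is moved stays moved. The work goes in short steps, Python scripts to look and compute and a tool call to move; the robot and the scene stay as the last step left them, time stands still between calls to the robot, and variables do not carry over. Pictures are saved under pics/ and viewed, at most 10 in all, crops included, and the job is handed in when it is done.

Besides the shell and the picture viewer there is one more tool, called after "Call:" as name([rows], argument=value, ...), one row to a line, values as JSON. apply_moves: Moves the arm, as the interface text tells. Its arguments: {"type":"object","properties":{"increments":{"type":"array"},"squeeze":{"type":"number"}},"required":["increments"]}

```bash
mkdir -p pics; ls; python3 - <<'E'
from plant import *
import cv2,numpy as np
for n in ["scene","top"]:
    im=grab_frame(n); cv2.imwrite(f"pics/{n}0.png",im[:,:,::-1])
    print(n,camera_info(n))
    for l in ["fixture","frame","pin_left","pin_right","hole_left","hole_right","latch","latch_knob","flux_bottle","screwdriver","servo"]:
        print(l,[(np.round(d["position"],1).tolist(),round(d["confidence"],2)) for d in boxes_of(n,l)][:4])
o=get_obs();print(o)
E
```

```text
pics
scene {'camera_matrix': array([[609.50871584,   0.        , 330.55955668],
       [  0.        , 609.50871584, 242.58872381],
       [  0.        ,   0.        ,   1.        ]]), 'origin': array([   96.66280965, -1151.81027444,   589.06586949]), 'attitude': array([ 0.83359091, -0.16847835,  0.11472048, -0.51340087])}
fixture [([504.9, -289.0, 10.7], 0.87)]
frame [([509.8, -199.6, 23.3], 0.67), ([494.9, -417.6, 8.8], 0.52)]
pin_left [([508.2, -287.3, 11.9], 0.62)]
pin_right [([504.8, -287.2, 13.1], 0.63)]
hole_left [([514.3, -194.8, 26.0], 0.78)]
hole_right [([509.7, -199.8, 30.6], 0.59)]
latch [([559.3, -292.3, 26.5], 0.77), ([508.9, -198.4, 31.8], 0.57)]
latch_knob [([560.3, -294.8, 29.1], 0.8)]
flux_bottle [([688.2, -30.7, 32.9], 0.88)]
screwdriver [([496.0, -416.4, 8.1], 0.59)]
servo [([385.7, 87.4, 16.7], 0.43)]
top {'camera_matrix': array([[598.12872876,   0.        , 317.8588441 ],
       [  0.        , 598.12872876, 236.98120155],
       [  0.        ,   0.        ,   1.        ]]), 'origin': array([ 454.24943232, -147.53954873, 1327.25814472]), 'attitude': array([-0.7027
[... 750 characters left out ...]
([-1.20407839e+00,  8.71929281e-02,  1.37068515e+00, -4.65725641e-05,
        1.68357892e+00, -1.03106142e-01]), 'qvel': array([ 8.56986313e-05,  2.75049129e-03,  1.93888361e-03, -1.25595458e-03,
       -1.09269961e-03, -1.59484925e-03]), 'joint_torque': array([ 8.86482521e-04, -3.40049279e+01, -3.02597308e+01,  7.17537361e-02,
        2.37371027e-02,  5.70011792e-06]), 'position': array([ 248.98965097, -490.43122599,  302.71729222]), 'eef_rot': array([ 9.72535426e-01,  2.32754892e-01, -1.40228087e-05,  7.02835303e-05]), 'ft_force': array([ 0.61788066, -0.04830459, -0.6467623 ]), 'moment': array([ 0.00400165, -0.04350388,  0.00932931]), 'gripper_force': 0.0, 'grip_width': 0.9998533005049836}
```

View pics/scene0.png

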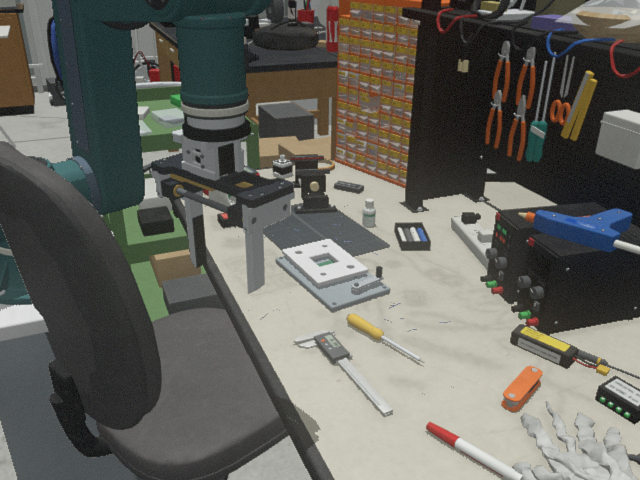

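```bash
python3 - <<'E'
import cv2
im=cv2.imread("pics/top0.png"); c=im[200:360,220:420]; print(cv2.imwrite("pics/top0c.png",cv2.resize(c,None,fx=3.7,fy=3.7,interpolation=cv2.INTER_CUBIC)))
E
```

```text
True
```

View pics/top0.png

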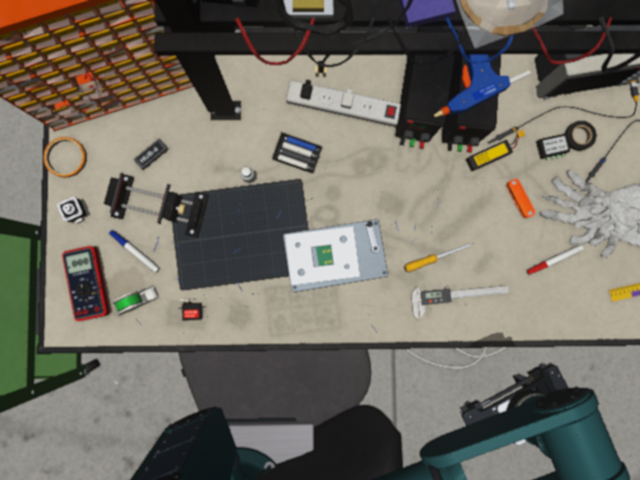

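The scene view shows the frame at about (325,262) on the fixture with its latch knob at (379,271). In the top view (world x up, y left) the frame is at (322,256), the latch at (376,238) and the screwdriver at (437,257).

View pics/top0c.png

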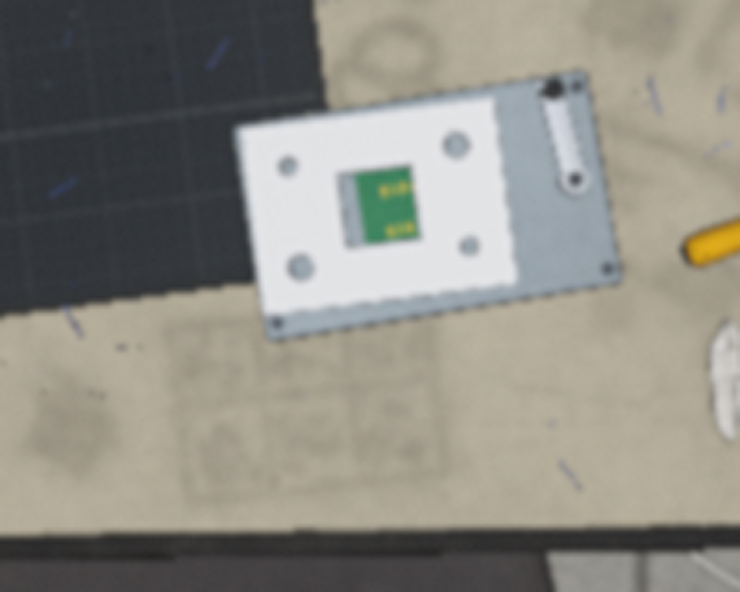

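The crop shows the white frame square on the fixture, shifted to fixture +y (image left). The latch is pivoted at crop (573,180) with its knob at (553,88), and fixture yaw is around +0.1 rad. Next I'll fit poses from sub-pixel edges.

```bash
cat > h.py <<'E'
from plant import *
import cv2,numpy as np
from scipy.spatial.transform import Rotation as R
from scipy.optimize import least_squares
from scipy.ndimage import map_coordinates
def proj(cam,P):
    K=cam["camera_matrix"]; p=(np.asarray(P,float)-cam["origin"])@R.from_quat(cam["attitude"]).as_matrix()
    q=p@K.T; return q[:,:2]/q[:,2:]
def ray(cam,uv):
    d=R.from_quat(cam["attitude"]).as_matrix()@np.linalg.solve(cam["camera_matrix"],[uv[0],uv[1],1]); return cam["origin"],d
def w(pose,xy,z):
    c,s=np.cos(pose[2]),np.sin(pose[2]); xy=np.asarray(xy,float)
    return np.c_[xy@np.array([[c,s],[-s,c]])+pose[:2],np.full(len(xy),z)]
def seg(a,b,n=25): return [(np.array(a)+t*(np.array(b)-a)) for t in np.linspace(0,1,n)]
def edges_frame(): 
    L=[]
    for a,b,n in [((-55,-70),(-55,70),(-1,0)),((55,-70),(55,70),(1,0)),((-50,75),(50,75),(0,1)),((-50,-75),(50,-75),(0,-1))]:
        L+=[(p,n) for p in seg(a,b)]
    return L
def edges_fix():
    L=[]
    for a,b,n in [((-65,-112),(-65,60),(-1,0)),((65,-113),(65,-66),(1,0)),((-58,-120),(58,-120),(0,-1))]:
        L+=[(p,n) for p in seg(a,b)]
    return L
def fit(img,cam,L,z,pose,rngs=(10,5,3.5)):
    g=cv2.GaussianBlur(img.astype(np.float32),(0,0),0.7)
    P=np.array([l[0] for l in L]);N=np.array([l[1] for l in L],float)
    pose=np.array(pose,float)
    for r in list(rngs)+[rngs[-1]]*3:
        t=np.arange(-r,r+.01,.25)
        S=[]
        for i in range(3):
            uv=np.stack([proj(cam,w(pose,P+N*k,z)) for k in t],1)
            S.append(map_coordinates(g[:,:,i],[uv[...,1],uv[...,0]],order=1))
        S=np.stack(S,-1); G=np.abs(np.diff(S,axis=1)).sum(-1); tm=(t[1:]+t[:-1])/2
        G=np.clip(G-0.5*G.max(1,keepdims=True),0,None)
        off=(G*tm).sum(1)/(G.sum(1)+1e-9)
        Q=w(pose,P+N*off[:,None],0)[:,:2]
        def res(q):
            c,s=np.cos(q[2]),np.sin(q[2]); l=(Q-q[:2])@np.array([[c,-s],[s,c]])
            return ((l-P)*N).sum(1)
        o=least_squares(res,pose,loss="soft_l1",f_scale=.7); pose=o.x
    return pose,np.median(np.abs(res(pose)))
def rel(fr,fx):
    c,s=np.cos(fx[2]),np.sin(fx[2]); d=fr[:2]-fx[:2]
    return np.array([c*d[0]+s*d[1],-s*d[0]+c*d[1],fr[2]-fx[2]])
def overlay(img,cam,items,name,roi,f):
    u0,v0,u1,v1=roi; o=cv2.resize(img[v0:v1,u0:u1,::-1],None,fx=f,fy=f,interpolation=cv2.INTER_CUBIC)
    for L,z,pose,col in items:
        for p in proj(cam,w(pose,[l[0] for l in L],z)): cv2.circle(o,tuple(int(x) for x in ((p+.5-[u0,v0])*f)),1,col,-1)
    cv2.imwrite(name,o)
E
cat > look.py <<'E'
import sys
from h import *
z=float(sys.argv[1]); name=sys.argv[2]; g0=[float(x) for x in sys.argv[3:6]]; gx=[float(x) for x in sys.argv[6:9]]
cam=camera_info("top"); im=grab_frame("top")
fx,e1=fit(im,cam,edges_fix(),12,gx); fr,e2=fit(im,cam,edges_frame(),z+8,g0)
print("fix",fx.round(3),e1.round(2),"frame",fr.round(3),e2.round(2),"rel",rel(fr,fx).round(3),"t",get_obs()["clock"])
overlay(im,cam,[(edges_fix(),12,fx,(0,0,255)),(edges_frame(),z+8,fr,(255,0,0))],name,(250,190,420,320),4.5)
E
python3 look.py 18 pics/o1.png 515 -183 0.12 511 -198 0.12
python3 - <<'E'
from h import *
c1,c2=camera_info("top"),camera_info("scene")
a=None;A=[]
for n,c in (("top",c1),("scene",c2)):
    im=grab_frame(n)
    for l in("latch_knob","frame"):
        d=silhouettes(n,l)[0]; v,u=np.nonzero(d["region"]); print(n,l,d["confidence"],u.mean(),v.mean(),len(u))
    if n=="scene":
        print(fit(im,c,edges_frame(),26,[513,-184,.12],(12,8,4,3)))
E
```

```text
fix [ 5.17147e+02 -1.97585e+02  1.23000e-01] 0.53 frame [ 5.17171e+02 -1.82119e+02  1.18000e-01] 0.76 rel [ 1.9210e+00  1.5346e+01 -5.0000e-03] t 1.25
top latch_knob 0.71 371.3160377358491 235.92924528301887 212
top frame 0.76 321.4230519480519 255.10162337662337 3080
scene latch_knob 0.81 369.8007662835249 279.27203065134097 261
scene frame 0.64 324.00130605137133 261.7422725293861 2297
(array([ 5.14908420e+02, -1.81531903e+02,  1.11545332e-01]), np.float64(0.44301216971212654))
```

View pics/o1.png

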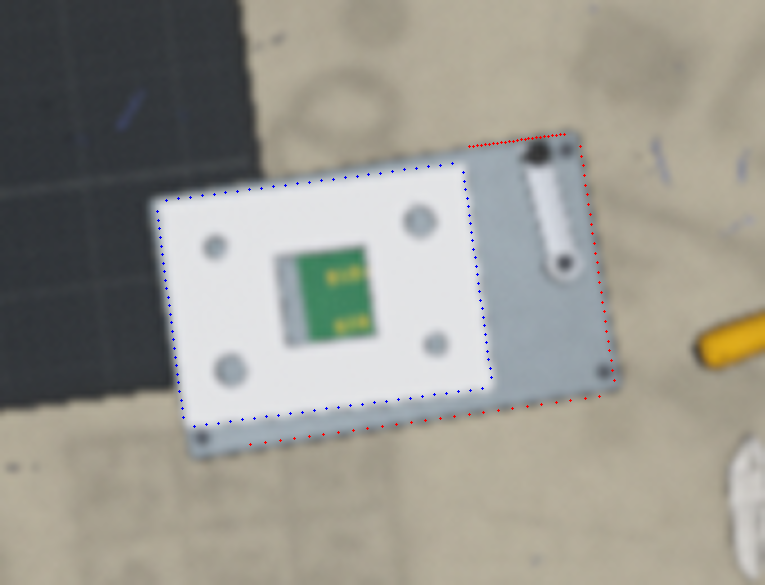

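Call:
apply_moves([
  [0,0,0,0,0,-0.1222,6],
  [0,0,0,0,0,-0.1222,6],
  [0,0,0,0,0,-0.1222,6],
  [0,0,0,0,0,-0.1222,6],
  [0,0,0,0,0,-0.1222,6],
  [0,0,0,0,0,-0.1222,6],
  [0,0,0,0,0,-0.1222,6],
  [0,0,0,0,0,-0.1222,6],
  [0,0,0,0,0,-0.1222,6],
  [0,0,0,0,0,-0.1222,6],
])

```text
clock: 2.38
position: [249.0, -490.4, 302.7]
eef_rot: [0.661, 0.751, -0.0, 0.0]
ft_force: [0.1, 0.0, -0.2]
grip_width: 0.635
gripper_force: 0.0
```

Call:
apply_moves([
  [2.45,2.0,0.6,0,0,0,6],
  [2.45,2.0,0.6,0,0,0,6],
  [2.45,2.0,0.6,0,0,0,6],
  [2.45,2.0,0.6,0,0,0,6],
  [2.45,2.0,0.6,0,0,0,6],
  [2.45,2.0,0.6,0,0,0,6],
  [2.45,2.0,0.6,0,0,0,6],
  [2.45,2.0,0.6,0,0,0,6],
  [2.45,2.0,0.6,0,0,0,6],
  [2.45,2.0,0.6,0,0,0,6],
  [2.45,2.0,0.6,0,0,0,6],
  [2.45,2.0,0.6,0,0,0,6],
  [2.45,2.0,0.6,0,0,0,6],
  [2.45,2.0,0.6,0,0,0,6],
  [2.45,2.0,0.6,0,0,0,6],
  [0,0,0,0,0,0,6],
  [0,0,0,0,0,0,6],
])

```text
clock: 3.8
position: [502.7, -88.2, 212.2]
eef_rot: [0.662, 0.75, -0.0, -0.0]
ft_force: [0.2, -0.3, 0.5]
grip_width: 0.635
gripper_force: 0.0
```

```bash
cat > st.py <<'E'
from h import *
FX=np.array([516.5,-197.8,0.121])
o=get_obs(); p=o["position"]; m=R.from_quat(o["eef_rot"]).as_matrix()
print("t",o["clock"],"tcp",p.round(1),"fixcoords",rel(np.r_[p[:2],np.arctan2(m[1,0],m[0,0])],FX).round(3),"down",m[:,2].round(4),"F",o["ft_force"].round(1),"w",round(o["grip_width"]*94,1))
E
python3 st.py
```

```text
t 3.8 tcp [502.7 -88.2 212.2] fixcoords [ -0.508 110.469   1.574] down [-1.3e-03 -2.0e-04 -1.0e+00] F [ 0.2 -0.3  0.5] w 59.7
```

Call:
apply_moves([
  [0,0.1,2.0,0,0,0,6],
  [0,0.1,2.0,0,0,0,6],
  [0,0,2.0,0,0,0,6],
  [0,0,2.0,0,0,0,6],
  [0,0,1.0,0,0,0,6],
  [0,0,1.0,0,0,0,6],
  [0,0,0,0,0,0,6],
])

```text
clock: 4.38
position: [503.3, -89.7, 111.0]
eef_rot: [0.664, 0.748, -0.001, -0.001]
ft_force: [-0.5, 0.9, -0.4]
grip_width: 0.637
gripper_force: 0.0
```

Call:
apply_moves([
  [-0.2,0,0,0,0,0,6],
  [-0.2,0,0,0,0,0,6],
  [-0.2,0,0,0,0,0,6],
  [-0.2,0,0,0,0,0,6],
  [-0.2,0,0,0,0,0,6],
  [-0.1,0,0,0,0,0,6],
  [-0.1,0,0,0,0,0,6],
  [-0.1,0,0,0,0,0,6],
  [-0.1,0,0,0,0,0,6],
  [-0.1,0,0,0,0,0,6],
  [-0.1,0,0,0,0,0,6],
  [-0.1,0,0,0,0,0,6],
  [-0.1,0,0,0,0,0,6],
  [-0.1,0,0,0,0,0,6],
  [0,0,0,0,0,0,6],
])

```text
clock: 5.63
position: [506.8, -108.3, 112.7]
eef_rot: [0.663, 0.749, -0.0, 0.0]
ft_force: [0.1, 3.2, 2.4]
grip_width: 0.64
gripper_force: 1.5
```

```bash
python3 st.py
```

```text
t 5.6333 tcp [ 506.8 -108.3  112.7] fixcoords [ 1.182 90.031  1.571] down [ 2.e-04 -3.e-04 -1.e+00] F [0.1 3.2 2.4] w 60.1
```

```bash
cat > sc.py <<'E'
import sys
from h import *
z=float(sys.argv[1]); y=float(sys.argv[2])
cam=camera_info("scene"); im=grab_frame("scene")
fr,e2=fit(im,cam,edges_frame(),z+8,[514.9,y,.115],(6,4,3))
EF=[l for l in edges_frame() if l[1]!=(0,1)]
f2,e3=fit(im,cam,EF,z+8,[514.9,y,.115],(6,4,3))
base=np.array([514.9,-181.5,.1115]); fx=np.array([516.5,-197.8,.121])
print("scene frame",fr.round(3),e2.round(2),"no far edge",f2.round(3),"shift in fixture axes since start",rel(fr,np.r_[base[:2],fx[2]]).round(2)[:2], rel(f2,np.r_[base[:2],fx[2]]).round(2)[:2],"dyaw",(fr[2]-base[2]).round(3))
overlay(im,cam,[(edges_frame(),z+8,fr,(255,0,0))],sys.argv[3],(260,220,400,320),5.5)
E
python3 sc.py 18 -190 pics/s1.png
```

```text
scene frame [ 5.15933e+02 -1.90652e+02  1.17000e-01] 0.43 no far edge [ 5.15980e+02 -1.91101e+02  1.17000e-01] shift in fixture axes since start [-0.08 -9.21] [-0.09 -9.66] dyaw 0.005
```

View pics/s1.png

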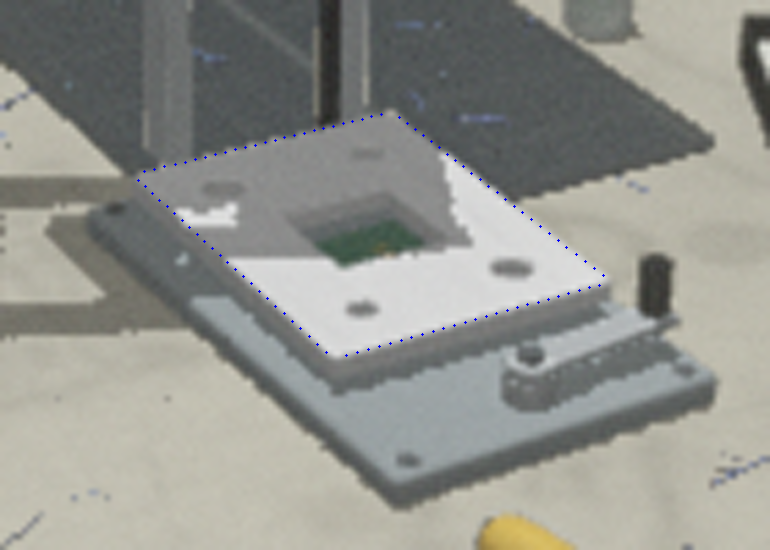

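The blue fit lies exactly on the frame's top edges, with corners at (137,178), (390,113), (607,277) and (335,357), and the gripper is behind it. I'll fit the fixture's top edges in the same camera to get the relative offset in x.

```bash
cat > sc2.py <<'E'
import sys
from h import *
cam=camera_info("scene"); im=grab_frame("scene")
z=float(sys.argv[1]); y=float(sys.argv[2])
E=[(p,(-1,0)) for p in seg((-65,-112),(-65,40),40)]+[(p,(0,-1)) for p in seg((-57,-120),(57,-120),40)]
fx,e=fit(im,cam,E,12,[515,-198,.118],(4,3,2.5))
fr,e2=fit(im,cam,[l for l in edges_frame() if l[1]!=(0,1)],z+8,[515.5,y,.115],(6,4,3))
print("fix",fx.round(3),e.round(2),"frame",fr.round(3),e2.round(2),"rel",rel(fr,fx).round(3),"t",get_obs()["clock"])
overlay(im,cam,[(edges_frame(),z+8,fr,(255,0,0)),(E,12,fx,(0,0,255))],sys.argv[3],(260,220,400,320),5.5)
E
python3 sc2.py 18 -191 pics/s2.png
```

```text
fix [ 5.13446e+02 -2.00518e+02  1.54000e-01] 0.12 frame [ 5.15988e+02 -1.91129e+02  1.17000e-01] 0.35 rel [ 3.952  8.888 -0.037] t 5.7333
```

View pics/s2.png

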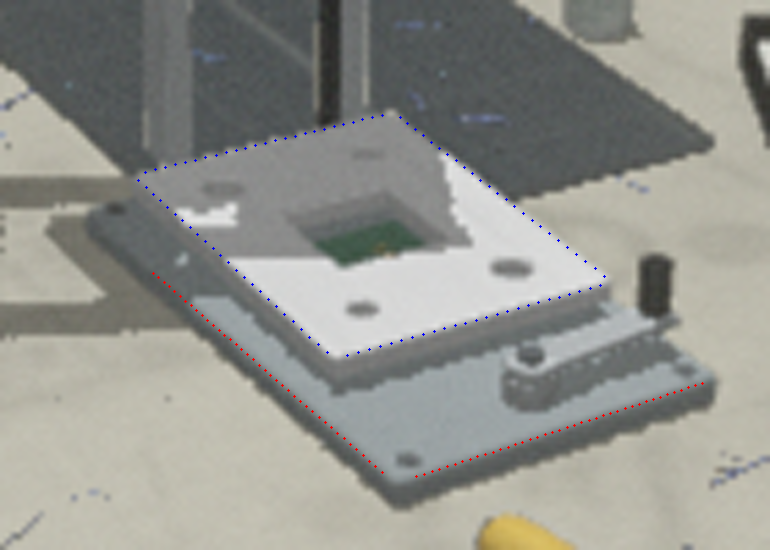

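```bash
cat > fx.py <<'E'
from h import *
for n,E in (("top",[(p,(-1,0)) for p in seg((-65,-108),(-65,-20),40)]+[(p,(1,0)) for p in seg((65,-108),(65,-62),25)]+[(p,(0,-1)) for p in seg((-50,-120),(50,-120),40)]),
          ("scene",[(p,(-1,0)) for p in seg((-65,-108),(-65,20),40)]+[(p,(0,-1)) for p in seg((-50,-120),(50,-120),40)])):
    im=cv2.imread(f"pics/{n}0.png")[:,:,::-1]; cam=camera_info(n); z=12 if n=="top" else 0
    if n=="scene": E=[(p,m) for p,m in E]
    br=cv2.GaussianBlur(im.astype(np.float32),(0,0),.6); D=br[:,:,2]-br[:,:,0]
    P=np.array([e[0] for e in E]);N=np.array([e[1] for e in E],float); pose=np.array([515.,-198.5,.14]); t=np.arange(-6,6.01,.25)
    for k in range(8):
        uv=np.stack([proj(cam,w(pose,P+N*s,z)) for s in t],1)
        S=map_coordinates(D,[uv[...,1],uv[...,0]],order=1)
        lo,hi=S[:,-4:].mean(1),S[:,:4].mean(1); 
        off=((S>((lo+hi)/2)[:,None]).mean(1)-.5)*12
        Q=w(pose,P+N*off[:,None],0)[:,:2]
        def res(q):
            c,s=np.cos(q[2]),np.sin(q[2]); l=(Q-q[:2])@np.array([[c,-s],[s,c]]); return ((l-P)*N).sum(1)
        pose=least_squares(res,pose,loss="soft_l1",f_scale=.5).x
    r=res(pose)
    print(n,pose.round(3),"hi/lo",hi.mean().round(1),lo.mean().round(1),[(m.tolist(),r[(N==m).all(1)].mean().round(2),r[(N==m).all(1)].std().round(2)) for m in np.unique(N,axis=0)])
    fr,e=fit(im,cam,[l for l in edges_frame()],26,[516,-182,.115],(5,3,2.5)); print(fr.round(3),e.round(2),rel(fr,pose).round(3))
    overlay(im,cam,[(E,z,pose,(0,0,255)),(edges_frame(),26,fr,(255,0,0))],f"pics/fx_{n}.png",(250,190,420,320),4.5)
E
python3 fx.py
```

```text
top [ 5.15978e+02 -1.99598e+02  1.49000e-01] hi/lo 17.7 -24.9 [([-1.0, 0.0], np.float64(-0.21), np.float64(0.13)), ([0.0, -1.0], np.float64(-0.0), np.float64(0.11)), ([1.0, 0.0], np.float64(-0.45), np.float64(0.25))]
[ 5.17144e+02 -1.82123e+02  1.17000e-01] 0.5 [ 3.754 17.107 -0.032]
scene [ 5.16471e+02 -1.96451e+02  1.51000e-01] hi/lo 3.3 -15.7 [([-1.0, 0.0], np.float64(-0.01), np.float64(0.26)), ([0.0, -1.0], np.float64(0.01), np.float64(0.3))]
[ 5.14890e+02 -1.81505e+02  1.11000e-01] 0.34 [ 0.688 15.014 -0.04 ]
```

View pics/fx_top.png

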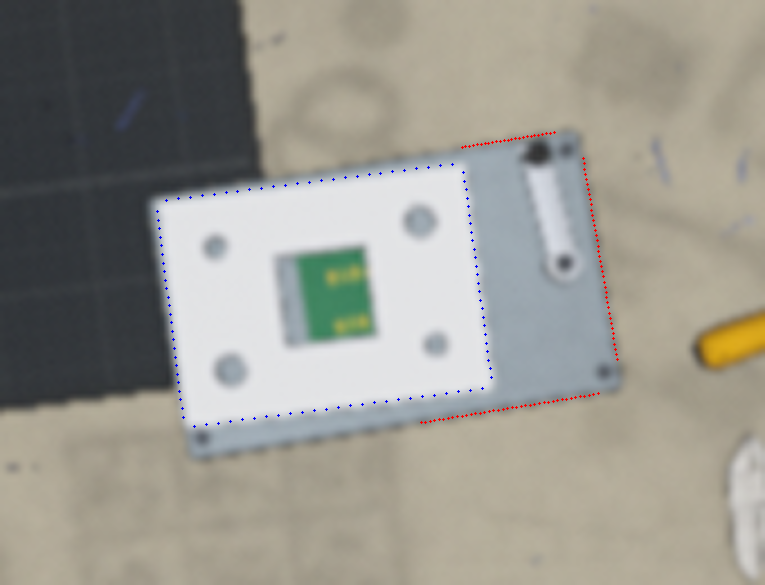

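The red fit now lies on all three visible fixture edges, giving fixture yaw of about 0.150. The frame starts about +3.8 mm in x and is turned about -0.03 rad. I'll square the gripper to that yaw and push again.

Call:
apply_moves([
  [0.3,0,0,0,0,0,6],
  [0.3,0,0,0,0,-0.029,6],
  [0,0,0,0,0,0,6],
  [0,0,0,0,0,0,6],
])

```text
clock: 6.07
position: [505.7, -102.2, 112.3]
eef_rot: [0.652, 0.758, -0.001, 0.0]
ft_force: [-0.2, -0.0, -0.9]
grip_width: 0.64
gripper_force: 0.0
```

```bash
sed -i 's/^FX=.*/FX=np.array([516,-199.6,0.150])/' st.py; python3 st.py
```

```text
t 6.0667 tcp [ 505.7 -102.2  112.3] fixcoords [ 4.412 97.847  1.571] down [-6.e-04 -8.e-04 -1.e+00] F [-0.2 -0.  -0.9] w 60.1
```

Call:
apply_moves([
  [-0.2,0,0,0,0,0,6],
  [-0.1,0,0,0,0,0,6],
  [-0.1,0,0,0,0,0,6],
  [-0.1,0,0,0,0,0,6],
  [-0.1,0,0,0,0,0,6],
  [-0.1,0,0,0,0,0,6],
  [-0.1,0,0,0,0,0,6],
  [-0.1,0,0,0,0,0,6],
  [-0.1,0,0,0,0,0,6],
  [0,0,0,0,0,0,6],
  [0,0,0,0,0,0,6],
])

```text
clock: 6.98
position: [507.4, -112.1, 112.6]
eef_rot: [0.652, 0.758, -0.0, -0.0]
ft_force: [-0.2, 1.9, 1.0]
grip_width: 0.637
gripper_force: 0.9
```

```bash
python3 st.py;  python3 sc.py 18 -196 pics/s3.png
```

```text
t 6.9833 tcp [ 507.4 -112.1  112.6] fixcoords [ 4.593 87.836  1.571] down [-2.e-04 -2.e-04 -1.e+00] F [-0.2  1.9  1. ] w 59.9
scene frame [ 5.17625e+02 -1.94933e+02  1.32000e-01] 0.39 no far edge [ 5.17676e+02 -1.95446e+02  1.33000e-01] shift in fixture axes since start [  1.08 -13.66] [  1.07 -14.18] dyaw 0.021
```

Call:
apply_moves([
  [0.3,0,0,0,0,0,6],
  [0.2,0,-1.5,0,0,0,0],
  [0,0,-2.5,0,0,0,0],
  [0,0,-2.0,0,0,0,0],
  [-1.0,1.6,0,0,0,0,0],
  [-2.0,1.6,0,0,0,0,0],
  [-2.0,1.6,0,0,0,0,0],
  [-2.0,1.6,0,0,0,0,0],
  [-1.9,1.4,0,0,0,0,0],
  [0,0,1.0,0,0,0,0],
  [0,0,1.5,0,0,0,0],
  [0,0,1.5,0,0,0,0],
  [0,0,1.5,0,0,0,0],
  [0,0,0.5,0,0,0,0],
  [0,0,0,0,0,0,0],
])

```text
clock: 8.28
position: [595.8, -182.7, 110.3]
eef_rot: [0.652, 0.758, -0.001, -0.002]
ft_force: [0.8, -0.5, -0.5]
grip_width: 0.004
gripper_force: 0.0
```

```bash
python3 st.py;  python3 sc2.py 18 -195 pics/s4.png
```

```text
t 8.2833 tcp [ 595.8 -182.7  110.3] fixcoords [81.41   4.811  1.571] down [-0.0042  0.0012 -1.    ] F [ 0.8 -0.5 -0.5] w 0.4
fix [ 5.13275e+02 -2.00562e+02  1.56000e-01] 0.13 frame [ 5.17642e+02 -1.95487e+02  1.34000e-01] 0.31 rel [ 5.103  4.334 -0.022] t 8.3333
```

View pics/s4.png

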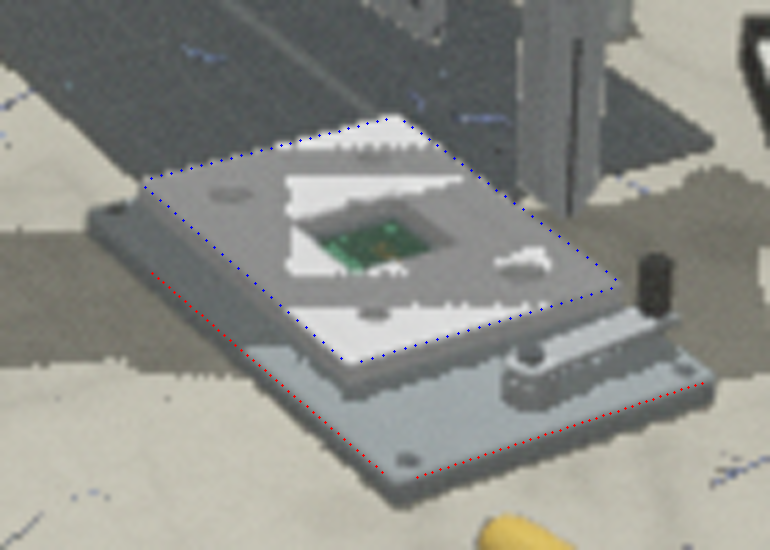

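The frame is intact at fixture-relative offset of about (4.8, 4.3, -0.02), and the closed fingers stand at (570,215), off its +x edge. I'll nudge it toward -x, slightly to the +y side of centre so it also turns square.

Call:
apply_moves([
  [0.8,-0.2,0,0,0,0,0],
  [0,-0.2,0,0,0,0,0],
  [0,-0.2,0,0,0,0,0],
  [0,-0.1,0,0,0,0,0],
  [0,-0.1,0,0,0,0,0],
  [0,-0.1,0,0,0,0,0],
  [0,-0.1,0,0,0,0,0],
  [0,-0.1,0,0,0,0,0],
  [0,-0.1,0,0,0,0,0],
  [0,-0.1,0,0,0,0,0],
  [0,0,0,0,0,0,0],
  [0,0,0,0,0,0,0],
])

```text
clock: 9.33
position: [583.1, -177.4, 112.6]
eef_rot: [0.652, 0.758, -0.0, 0.0]
ft_force: [-0.2, -0.2, -1.0]
grip_width: 0.002
gripper_force: 0.0
```

```bash
python3 st.py;  python3 sc2.py 18 -195 pics/s5.png
```

```text
t 9.3333 tcp [ 583.1 -177.4  112.6] fixcoords [69.636 11.891  1.571] down [-0.e+00 -1.e-04 -1.e+00] F [-0.2 -0.2 -1. ] w 0.2
fix [ 5.13299e+02 -2.00594e+02  1.56000e-01] 0.14 frame [ 5.17622e+02 -1.95487e+02  1.34000e-01] 0.29 rel [ 5.065  4.371 -0.022] t 9.3833
```

Call:
apply_moves([
  [0,-0.1,0,0,0,0,0],
  [0,-0.1,0,0,0,0,0],
  [0,-0.1,0,0,0,0,0],
  [0,-0.1,0,0,0,0,0],
  [0,0,0,0,0,0,0],
])

```text
clock: 9.8
position: [579.0, -178.0, 112.7]
eef_rot: [0.652, 0.758, -0.0, 0.0]
ft_force: [0.7, 0.4, -1.0]
grip_width: 0.006
gripper_force: 0.5
```

```bash
python3 st.py;  python3 sc2.py 18 -195 pics/s5.png
```

```text
t 9.8 tcp [ 579.  -178.   112.7] fixcoords [65.564 11.943  1.571] down [ 0.e+00 -1.e-04 -1.e+00] F [ 0.7  0.4 -1. ] w 0.6
fix [ 5.13442e+02 -2.00555e+02  1.54000e-01] 0.12 frame [ 5.14437e+02 -1.96394e+02  1.32000e-01] 0.21 rel [ 1.621  3.959 -0.022] t 9.85
```

Call:
apply_moves([
  [0,-0.1,0,0,0,0,0],
  [0,-0.05,0,0,0,0,0],
  [0,0,0,0,0,0,0],
  [0,0.3,0,0,0,0,0],
  [0,0.5,0,0,0,0,0],
  [0,0.4,-2.0,0,0,0,6],
  [0,0,-2.5,0,0,0,6],
  [0,0,-1.5,0,0,0,6],
  [1.5,-1.0,0,0,0,-0.013,6],
  [2.0,-1.6,0,0,0,0,6],
  [2.0,-1.6,0,0,0,0,6],
  [2.0,-1.6,0,0,0,0,6],
  [0.8,-1.5,0,0,0,0,6],
  [0,0,0,0,0,0,6],
  [0,0,1.5,0,0,0,6],
  [0,0,2.0,0,0,0,6],
  [0,0,2.0,0,0,0,6],
  [0,0,0.5,0,0,0,6],
  [0,0,0,0,0,0,6],
])

```text
clock: 11.43
position: [504.1, -106.3, 111.2]
eef_rot: [0.647, 0.762, -0.001, -0.001]
ft_force: [-0.0, -0.8, 0.2]
grip_width: 0.637
gripper_force: 0.0
```

```bash
python3 st.py;  python3 sc2.py 18 -195 pics/s6.png
```

```text
t 11.4333 tcp [ 504.1 -106.3  111.2] fixcoords [ 2.129 94.004  1.584] down [-2.9e-03  8.0e-04 -1.0e+00] F [-0.  -0.8  0.2] w 59.9
fix [ 5.13349e+02 -2.00504e+02  1.55000e-01] 0.12 frame [ 5.09832e+02 -2.07307e+02  1.53000e-01] 0.21 rel [-4.528e+00 -6.176e+00 -3.000e-03] t 11.4833
```

```bash
python3 sc2.py 12 -199 pics/s7.png
```

```text
fix [ 5.13562e+02 -2.00473e+02  1.53000e-01] 0.14 frame [ 5.14316e+02 -1.98140e+02  1.52000e-01] 0.37 rel [ 1.101e+00  2.191e+00 -1.000e-03] t 11.5333
```

View pics/s7.png

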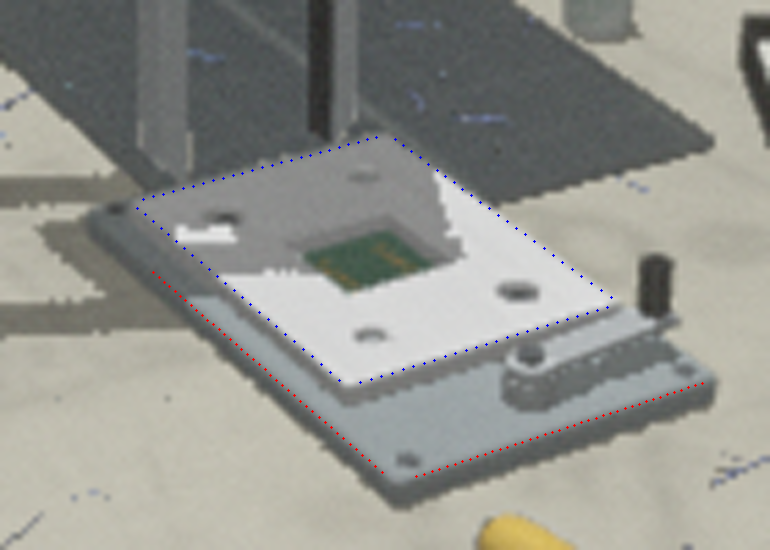

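The frame has dropped. Its yaw now equals the fixture's (0.152), its side wall meets the fixture top along the near edges, and the z=12 fit lies on its outline. I'll give it one light nudge in -y to confirm it's locked on the pins.

Call:
apply_moves([
  [-0.3,0,0,0,0,0,6],
  [-0.3,0,0,0,0,0,6],
  [-0.2,0,0,0,0,0,6],
  [-0.1,0,0,0,0,0,6],
  [-0.1,0,0,0,0,0,6],
  [0,0,0,0,0,0,6],
])

```text
clock: 12.03
position: [506.1, -115.7, 113.2]
eef_rot: [0.647, 0.762, 0.001, -0.0]
ft_force: [-0.6, 4.1, 2.7]
grip_width: 0.638
gripper_force: 1.5
```

```bash
python3 st.py; python3 sc2.py 12 -199 pics/s8.png
```

```text
t 12.0333 tcp [ 506.1 -115.7  113.2] fixcoords [ 2.698 84.404  1.583] down [ 8.e-04  1.e-03 -1.e+00] F [-0.6  4.1  2.7] w 60.0
fix [ 5.13245e+02 -2.00515e+02  1.57000e-01] 0.11 frame [ 5.14330e+02 -1.98642e+02  1.58000e-01] 0.35 rel [1.365 1.679 0.   ] t 12.0833
```

Call:
apply_moves([
  [-0.1,0,0,0,0,0,6],
  [-0.05,0,0,0,0,0,6],
  [0,0,0,0,0,0,6],
])

```text
clock: 12.33
position: [506.0, -117.3, 112.7]
eef_rot: [0.647, 0.762, 0.0, -0.0]
ft_force: [-1.3, 2.5, 2.9]
grip_width: 0.636
gripper_force: 1.9
```

```bash
python3 st.py; python3 sc2.py 12 -199 pics/s9.png
```

```text
t 12.3333 tcp [ 506.  -117.3  112.7] fixcoords [ 2.442 82.848  1.584] down [-1.e-04  4.e-04 -1.e+00] F [-1.3  2.5  2.9] w 59.8
fix [ 5.13450e+02 -2.00543e+02  1.55000e-01] 0.13 frame [ 5.14718e+02 -2.00001e+02  1.63000e-01] 0.39 rel [1.336 0.34  0.008] t 12.3833
```

The frame moved freely to rel y of about 0.3 mm and now sits centred on the pins. Next, the latch angle from the knob's image in both cameras.

```bash
python3 - <<'E'
from h import *
fx=np.array([516,-199.6,.150]); fs=np.array([514.9,-199.6,.153])
for n,f in (("scene",fs),("top",fx)):
    cam=camera_info(n)
    for a in (0,.05,.1,.15,.2):
        xy=[(54*np.cos(a),-100+54*np.sin(a))]
        p=[proj(cam,w(f,xy,z))[0] for z in (27,47)]
        print(n,a,[x.round(1).tolist() for x in p])
print("seen scene base",(655/5.5+260,315/5.5+220),"top",(655/5.5+260,258/5.5+220)); print("top cam seen",(538/4.5+250,152/4.5+190))
E
```

```text
scene 0 [[380.4, 277.5], [381.0, 268.1]]
scene 0.05 [[379.5, 276.9], [380.1, 267.5]]
scene 0.1 [[378.6, 276.3], [379.1, 266.9]]
scene 0.15 [[377.6, 275.8], [378.1, 266.4]]
scene 0.2 [[376.5, 275.2], [377.1, 265.8]]
top 0 [[370.6, 223.7], [371.6, 222.8]]
top 0.05 [[369.4, 223.9], [370.4, 223.0]]
top 0.1 [[368.2, 224.2], [369.2, 223.3]]
top 0.15 [[367.0, 224.6], [368.0, 223.7]]
top 0.2 [[365.9, 225.0], [366.8, 224.1]]
seen scene base (379.0909090909091, 277.27272727272725) top (379.0909090909091, 266.9090909090909)
top cam seen (369.55555555555554, 223.77777777777777)
```

Call:
apply_moves([
  [0.3,0,0,0,0,0.013,6],
  [0.5,0,0,0,0,0,6],
  [0,0,-2.0,0,0,0,0],
  [0,0,-2.5,0,0,0,0],
  [0,0,-2.5,0,0,0,0],
  [-1.5,0.4,0,0,0,0,0],
  [-3.2,0.8,0,0,0,0,0],
  [-3.2,0.8,0,0,0,0,0],
  [-3.2,0.8,0,0,0,0,0],
  [-3.2,0.8,0,0,0,0,0],
  [-3.2,0.8,0,0,0,0,0],
  [-3.2,0.8,0,0,0,0,0],
  [0,0,0,0,0,0,0],
  [0,0,0,0,0,0,0],
])

```text
clock: 13.55
position: [586.8, -308.6, 180.2]
eef_rot: [0.653, 0.757, -0.001, -0.001]
ft_force: [-0.2, 0.9, 0.0]
grip_width: 0.004
gripper_force: 0.0
```

```bash
python3 st.py;python3 sc2.py 12 -199 pics/s10.png; python3 - <<'E'
from h import *
P=lambda a,d:np.array([54*np.cos(a)+d*np.sin(a),-100+54*np.sin(a)-d*np.cos(a)])
A=[.07,.2,.35,.5,.65,.8,.95,1.1,1.25,1.4,1.5,1.57]
D=[15,15,15,16,17,17,17,17,16.5,16,15,14.5]
for a,d in zip(A,D): print(a,P(a,d).round(1))
E
```

```text
t 13.55 tcp [ 586.8 -308.6  180.2] fixcoords [  53.696 -118.366    1.568] down [-2.7e-03  6.0e-04 -1.0e+00] F [-0.2  0.9  0. ] w 0.4
fix [ 5.13163e+02 -2.00375e+02  1.57000e-01] 0.27 frame [ 5.14807e+02 -2.00378e+02  1.61000e-01] 0.4 rel [ 1.623 -0.259  0.004] t 13.6
0.07 [  54.9 -111.2]
0.2 [  55.9 -104. ]
0.35 [ 55.9 -95.6]
0.5 [ 55.1 -88.2]
0.65 [ 53.3 -80.9]
0.8 [ 49.8 -73.1]
0.95 [ 45.2 -66. ]
1.1 [ 39.6 -59.6]
1.25 [ 32.7 -54. ]
1.4 [ 24.9 -49.5]
1.5 [ 18.8 -47.2]
1.57 [ 14.5 -46. ]
```

Call:
apply_moves([
  [0,0,2.0,0,0,0,0],
  [0,0,2.0,0,0,0,0],
  [0,0,1.0,0,0,0,0],
  [0,0,0,0,0,0,0],
  [0.36,0.06,0,0,0,0,0],
  [0.36,0.06,0,0,0,0,0],
  [0.36,0.05,0,0,0,0,0],
  [0.36,0.05,0,0,0,0,0],
  [0.42,0,0,0,0,0,0],
  [0.42,0,0,0,0,0,0],
  [0.37,-0.04,0,0,0,0,0],
  [0.37,-0.04,0,0,0,0,0],
  [0.36,-0.09,0,0,0,0,0],
  [0.37,-0.09,0,0,0,0,0],
  [0.39,-0.17,0,0,0,0,0],
  [0.39,-0.18,0,0,0,0,0],
  [0,0,0,0,0,0,0],
])

```text
clock: 15.02
position: [576.2, -261.4, 132.6]
eef_rot: [0.652, 0.758, 0.0, -0.0]
ft_force: [-0.2, -0.4, -0.3]
grip_width: 0.004
gripper_force: 0.0
```

```bash
python3 st.py; python3 sc2.py 12 -199 pics/s11.png
```

```text
t 15.0167 tcp [ 576.2 -261.4  132.6] fixcoords [ 50.316 -70.066   1.571] down [-3.e-04  1.e-03 -1.e+00] F [-0.2 -0.4 -0.3] w 0.4
fix [ 5.13634e+02 -2.01518e+02  1.52000e-01] 0.28 frame [ 5.14642e+02 -1.99891e+02  1.61000e-01] 0.4 rel [1.242 1.455 0.009] t 15.0667
```

View pics/s11.png

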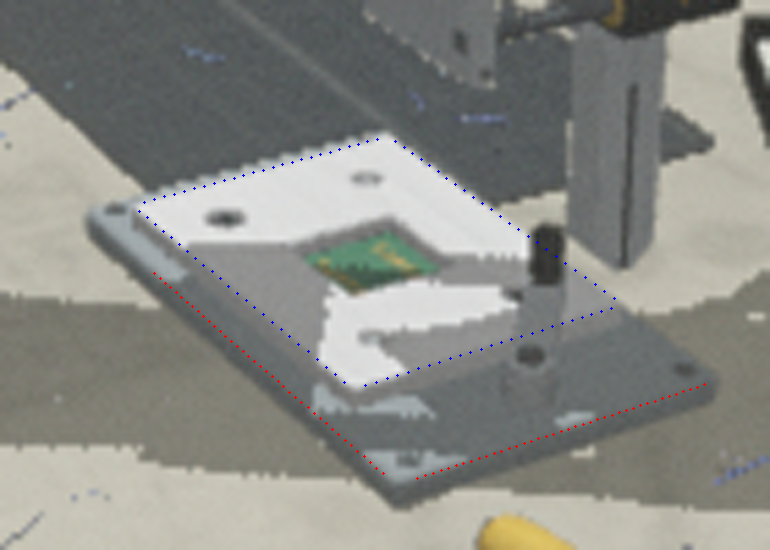

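The knob at (547,255) is being pushed by the fingertips, and the latch arm is at about 0.85 rad, already passing over the seated frame. I'll continue the arc.

Call:
apply_moves([
  [0.25,-0.25,0,0,0,0,0],
  [0.25,-0.25,0,0,0,0,0],
  [0.27,-0.28,0,0,0,0,0],
  [0.27,-0.28,0,0,0,0,0],
  [0.28,-0.34,0,0,0,0,0],
  [0.28,-0.34,0,0,0,0,0],
  [0.23,-0.39,0,0,0,0,0],
  [0.22,-0.39,0,0,0,0,0],
  [0.12,-0.3,0,0,0,0,0],
  [0.11,-0.3,0,0,0,0,0],
  [0.06,-0.2,0,0,0,0,0],
  [0.06,-0.2,0,0,0,0,0],
  [0,0,0,0,0,0,0],
  [0,0,0,0,0,0,0],
])

```text
clock: 16.23
position: [538.4, -244.0, 132.8]
eef_rot: [0.652, 0.758, 0.0, 0.0]
ft_force: [1.1, -0.6, -0.7]
grip_width: 0.005
gripper_force: 0.8
```

```bash
python3 st.py
```

```text
t 16.2333 tcp [ 538.4 -244.   132.8] fixcoords [ 15.529 -47.227   1.571] down [ 9.e-04 -3.e-04 -1.e+00] F [ 1.1 -0.6 -0.7] w 0.5
```

Call:
apply_moves([
  [0,-0.1,0,0,0,0,0],
  [0,-0.1,0,0,0,0,0],
  [0,0,0,0,0,0,0],
])

```text
clock: 16.48
position: [537.7, -244.1, 133.0]
eef_rot: [0.652, 0.758, 0.001, 0.002]
ft_force: [6.1, -0.0, -1.9]
grip_width: 0.006
gripper_force: 3.0
```

Force has risen to 6 N, so the latch is at its stop. I'll back off toward +x, go up and clear the view.

Call:
apply_moves([
  [0,0.3,0,0,0,0,0],
  [0,1.0,0,0,0,0,0],
  [0,1.0,-1.5,0,0,0,0],
  [0,0,-3.5,0,0,0,0],
  [0,0,-4.0,0,0,0,0],
  [0,1.5,-4.0,0,0,0,0],
  [0,3.0,-2.0,0,0,0,0],
  [0,3.0,-2.0,0,0,0,0],
  [0,0,0,0,0,0,0],
  [0,0,0,0,0,0,0],
])

```text
clock: 17.32
position: [634.0, -229.2, 302.0]
eef_rot: [0.652, 0.759, -0.0, 0.0]
ft_force: [-0.7, -0.7, -0.1]
grip_width: 0.007
gripper_force: 0.0
```

```bash
python3 st.py;  python3 sc2.py 12 -199 pics/s12.png
```

```text
t 17.3167 tcp [ 634.  -229.2  302. ] fixcoords [112.227 -46.869   1.572] down [-0.e+00 -7.e-04 -1.e+00] F [-0.7 -0.7 -0.1] w 0.6
fix [ 5.13277e+02 -2.00905e+02  1.54000e-01] 0.2 frame [ 5.14658e+02 -2.00076e+02  1.58000e-01] 0.35 rel [1.493 0.607 0.004] t 17.3667
```

View pics/s12.png

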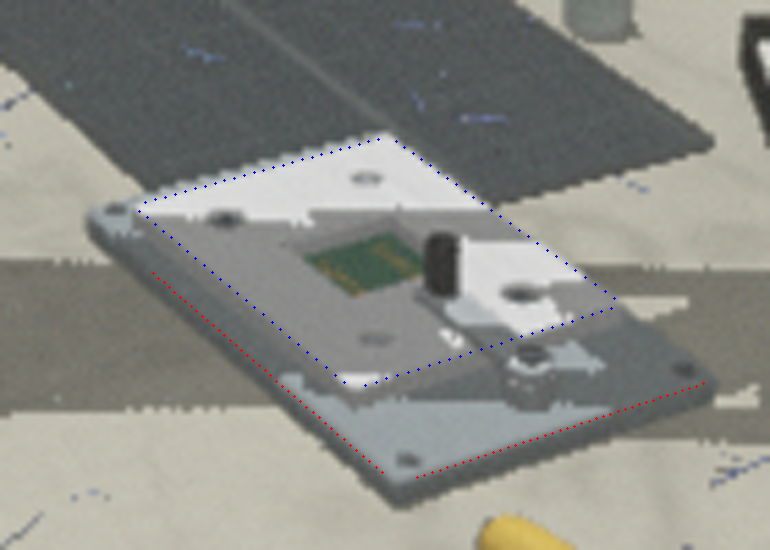

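The latch arm runs from its pivot (528,355) to the knob (441,290), parallel to the frame's long edge, over the flat frame. The robot is clear of everything.

```bash
python3 -c "
from plant import *
print(close_job())"
```

```text
the job is handed in; nothing more can be done
None
```

I handed the job in at about 17 s of the 64 s. In the last picture the frame lies flat over both pins and the latch is closed over it, at its stop; the hand-in returned no verdict.

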